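# Free the crate catch and hold its lock open

## Task

Knock the stiff steel locking pin on the lid of the grey crate fully down with the mallet, then set the mallet back down on the bench. Next take the round-headed key from the wooden key stand, push it fully into the crate's lock and turn it clockwise (seen from above) against its spring as far as it goes, a quarter turn. Finish while still holding the key turned, so that a colleague can lift the lid; leave the square-headed key and the other things on the bench where they are.

Things in the scene. Friction and masses are not known exactly. Their poses are not given: they have to be found in the camera images.
- crate: low lidded grey plastic crate, fixed, 200 (own x) x 300 (own y) x 80 mm high; origin at the centre of its underside. On its lid two dark steel barrels: the wide lock barrel (60 mm across, top 118 mm above the bench) at own x 0, y -75 mm, and the narrow pin guide (36 mm across, top 102 mm above the bench) at own x 0, y +85 mm
- keyway (a point): mouth of the keyway in the brass lock plug, level with the barrel's top; turns with the plug. The slot goes straight down 32 mm, 13.8 mm long along this point's x, 5.8 mm wide along y, mouth chamfered 1.8 mm. Two sticky sprung pins 13 and 21 mm down reach in from its ends: push the key with up to about 12 N and wiggle it slightly if it sticks. The key fits either way round
- plug (a joint): turn of the lock plug, rad: 0 at rest (slot along the crate's own x), growing clockwise seen from above to a hard stop at 1.57; a spring (about 0.1 N m at the stop) turns it back when let go. The key has up to about 0.2 rad of play in the slot, so turn the hand slightly beyond a quarter, up against the stop
- pin (a joint): how far the locking pin has been driven down, m: near 0 (0 to 0.003) at the start, 0.014 fully down on its stop. Stiff: it takes about 6 to 9 N and stays where it is driven
- pin_top (a point): centre of the top face of the locking pin, a steel pin with a 19 mm round head standing up out of the pin guide; the top is about 119 mm above the bench when up and 105 mm when fully down (3 mm above the guide)
- mallet: rubber mallet, about 0.4 kg, standing on one face of its head; origin at the centre of that face, z up, handle along its own +x
- mallet_head (a point): centre of the mallet's head, a black rubber cylinder 44 mm across and 76 mm tall (axis along own z, both end faces strike), so 38 mm above the face it stands on
- mallet_handle (a point): point on the wooden handle 48 mm from the head's axis, at half height of the head (38 mm above the bench). The handle is a level bar 20 mm wide and 26 mm high, running along own +x from the head to 141 mm from its axis
- keystand: fixed wooden block 130 (own x) x 44 x 40 mm high with two slots at own x = -30 and +30 mm, each holding one upright key (which is in which varies); origin at the centre of its underside
- key: the right key, steel, round head; origin at the blade's tip, z up towards the head. Blade 12 mm wide (own x), 4 mm thick (own y), the last 6 mm tapering to a point; a collar 20 x 12 x 6 mm tall begins 30 mm from the tip and rests on the stand's top, and on the lock's top when the key is fully in
- key_bow (a point): centre of the round head of the key: an upright disc 32 mm across (own x and z) and 10 mm thick (own y, the way to grip it); 52 mm above the tip, 22 mm above the underside of the collar
- key_tip (a point): tip of the key's blade, same axes as the key
- spare_bow (a point): centre of the square head (30 x 32 mm, 10 mm thick) of the other key; stays in the stand
- tape: bystander: cardboard ring, 96 mm across, 48 mm tall; origin at the centre of its underside
- carton: bystander: cardboard box 100 x 70 x 60 mm; origin at the centre of its underside
- driver: bystander: screwdriver lying on the bench
- padlock: bystander: small brass padlock lying on the bench
- oil: bystander: white plastic bottle, 48 mm across, 120 mm tall; origin at the centre of its underside
Things that resemble listed ones, but are neither listed nor needed, are in the scene too. Leave any blue or yellow look-alike of the key alone.

How it is judged (in metres and radians):
On the way, in this order (a step that is already met when the one before it is completed fails the run):
1. the mallet is picked up (height (world z) of mallet_head above 0.07 m and contact force between the fingers and mallet above 1 N), for 0.1 s.
2. the locking pin is driven down (at least 11.5 of its 14 mm) under the held mallet's head (value of joint pin above 0.0115 m and distance between mallet_head and pin_top below 0.06 m and contact force between the fingers and mallet above 1 N), for 0.02 s.
3. the mallet is set down on the bench and let go (height (world z) of mallet_head below 0.05 m and linear speed of mallet below 0.05 m/s and contact force between the fingers and mallet below 0.2 N), for 0.2 s.
4. the round-headed key is fully in the lock, not yet turned (z of key_tip in the frame of keyway below -0.025 m and horizontal distance between key_tip and keyway below 0.004 m and angle between key_tip's own z axis and vertical below 0.15 rad and value of joint plug below 0.6 rad), for 0.05 s.
5. the key has turned the lock a quarter (z of key_tip in the frame of keyway below -0.025 m and horizontal distance between key_tip and keyway below 0.004 m and angle between key_tip's own z axis and vertical below 0.15 rad and value of joint plug above 1.3 rad), for 0.2 s.
At the end, for the whole second after the job is handed in: Pin driven down 11.5 mm or more; mallet still on the bench, let go, head centre below 50 mm; round-headed key upright in the lock, tip 25 mm or more deep, within 4 mm of the middle, plug turned 1.3 rad or more, still gripped; square-headed key moved under 20 mm, bystanders under 30 mm (all of step 3 and all of step 5 and value of joint pin above 0.0115 m and velocity of joint plug below 0.2 rad/s and contact force between the fingers and key above 1 N and distance of spare_bow from where it was at the start of the episode below 0.02 m and distance of each of tape, carton, driver, oil, padlock from where it was at the start of the episode below 0.03 m); the arm keeps its last pose, push and grip.
It fails at once if the square-headed key is pulled out or displaced (distance of spare_bow from where it was at the start of the episode above 0.02 m).
It fails at once if a bystander is pushed away or knocked over (distance of any of tape, carton, driver, oil, padlock from where it was at the start of the episode above 0.03 m or angle between oil's own z axis and vertical above 0.5 rad).
It also fails if it takes over 61 s, if anything falls off the work surface, if the arm or the gripper's body presses on something with over 40 N, if the wrist force passes 120 N, or if a joint passes its speed limit or range.

## Robot

A 6-joint arm with a two-finger parallel gripper is mounted at the origin on the work surface. World frame = base frame: x ahead of the robot, y to its left, z up, the work surface at z = 0. Lengths are in m, angles in degrees, forces in N, time in s.
With the tool pointing down it reaches from about 0.3 to 0.75 m from the base axis. Payload 8.5 kg.
Tool frame: the origin (TCP) lies at the very end of the fingers, on their centre line; the grasp point (between the pads) lies 19 mm behind it; x points along the fingers, y is the direction in which the jaws open and shut, and the axes are right-handed (so a half turn about x gives the same grasp; the last joint's range is limited). The gripper opens to 85 mm and grips with 20 to 120 N. Pads are 22 mm wide; open, the fingers measure 114 mm over their backs; the gripper's body (76 mm by 85 mm) begins 54 mm behind the grasp point. The pads swing forward as they close: fully open they stand 13 mm farther back than shut.
Start: joints at [-78.742, 21.807, 74.336, -0, 83.858, -12.336], TCP at [0.22, -0.504, 0.231] pointing down, gripper open.
Joint ranges: [-178.18, 178.18], [-50.72, 133.34], [12.68, 142.11], [-81.47, 261.47], [9.98, 163.14], [-165.26, 165.26]. Speed limits (degrees/s): [136.94, 136.94, 180, 180, 180, 180].

## Interface

Orientations are given as a 3x3 rotation matrix whose columns are the frame's x, y, z axes.
In Python, from rig import sensors, cams, env gives the robot as it stands.
- The arm moves only by the shell command python3 -m crank 'ROWS' [FORCE]. ROWS is a JSON object of lists of equal length, an entry for each row: "hand": the closure in counts, from 0 (fully open) to 255 (shut); "translation": the shift along the tool's x, y, z in m, a list of three; "dr": the turn, a rotation vector about the tool's x, y, z in rad, a list of three. A call has 1 to 5 rows; each row is the pose to reach, as a shift and turn from the pose commanded when the call began, along the tool's axes at that moment; what a row does not reach only later rows make up. A row lasts 1/10 s, in which the tool goes at most 50 mm and 8.59 degrees, less where a joint would pass 70% of its speed; a pose out of reach is approached as far as the arm can. A call with a gripper value outside its range is refused whole. The fingers move at their own pace and stop on an object; FORCE is the grip in N (left out, the last holds). Time passes only in rows, so rows that repeat a pose let the fingers close. It gives the time, the measured TCP pose, the force and the opening at its end, in the units of the state.
- sensors.observe(): the state, without advancing time (a new reading comes with each control period).
- cams.get_image(name): name is "side" or "top" or "wrist"; returns (picture, depth): 400x640x3 uint8, blue, green, red; 400x640 float32, m along the optical axis (not along the pixel's ray), 0 where there is no reading.
- cams.calibration(name): a dict with "vertical_fov" (degrees; the focal length in pixels is half the picture's height over the tangent of half this angle, whatever the lens; pixels are square), "cx", "cy" (the principal point, pixels), "extrinsics" (4x4, takes a point from camera to world coordinates). Camera axes: x right, y down, z forward; pixel columns grow to the right and rows downward; lengths in m; the calibration is good to about 2 mm. The wrist camera is an equidistant fisheye: a pixel r from the principal point sees the ray r / f radians off the axis. A picture is of the moment at which its call begins: read the wrist's pose just before it. calibration takes no time and is no camera call; for the wrist camera it gives the pose at the moment of the call.
- env.close_job(): hands the job in, once; it reports no verdict.
The state is a dict: "time_s": time; "q": joint angles; "qvel": joint speeds; "joint_efforts": joint torques, N m; "position": TCP position; "tool_rot": TCP orientation; "ft_force": force on the tool from outside, world axes, zero at the start; "wrist_torque": the same for the moment, N m; "grip_width": finger opening in m.
Only numpy, scipy, OpenCV 4.12 (cv2) and the standard library are available. Lean on these libraries where they do the work, as an engineer would, in place of code of your own. Each camera call takes 0.05 s, during which the arm holds its last target. There are 200 camera calls.

## Working session

There is one attempt and no reset: what is moved stays moved. The work goes in short steps, Python scripts to look and compute and a shell command to move; the robot and the scene stay as the last step left them, time stands still between calls to the robot, and variables do not carry over. Pictures are saved under pics/ and viewed, about 8 in all and at most 12, crops included, and the job is handed in when it is done.

```bash
ls; mkdir -p pics; python3 - <<'E'
from rig import sensors,cams
import cv2,numpy as np
s=sensors.observe();print(s)
for n in("top","side"):
    im,d=cams.get_image(n);cv2.imwrite(f"pics/{n}0.png",im);np.save(f"pics/{n}0.npy",d)
    print(n,cams.calibration(n))
print(cams.calibration("wrist"))
E
```

```text
pics
{'time_s': 0.0, 'q': array([-7.87422710e+01,  2.18411656e+01,  7.43846609e+01, -6.23183971e-04,
        8.38579937e+01, -1.23339492e+01]), 'qvel': array([ 0.03856508,  0.07722273, -0.01435877,  0.00095974, -0.0115518 ,
       -0.05632447]), 'joint_efforts': array([-3.13287797e-03, -4.48470032e+01, -2.31281376e+01, -3.68446335e-04,
        4.74664557e-03, -1.72735793e-05]), 'position': array([ 0.22007181, -0.50373352,  0.23071068]), 'tool_rot': array([[-2.96204765e-04,  4.00216796e-01, -9.16420443e-01],
       [ 1.43267870e-03, -9.16419373e-01, -4.00216791e-01],
       [-9.99998930e-01, -1.43148217e-03, -3.01934295e-04]]), 'ft_force': array([ 0.75564721, -0.83187218,  1.29341687]), 'wrist_torque': array([-0.00171057,  0.04453463,  0.04192377]), 'grip_width': 0.08539336789220299}
top {'vertical_fov': 46.40371616952028, 'cx': 323.2892751791768, 'cy': 200.86469740718687, 'extrinsics': array([[-0.00852954, -0.99285624,  0.11901152,  0.32177599],
       [-0.99984561,  0.00663946, -0.01626896, -0.01711059],
       [ 0.01536256, -0.11913191, -0.99275958,  1.53214441],
       [ 0.        ,  0.        ,  0.        ,  1.        ]])}
side {'vertical_fov': 48.43524706270894, 'cx': 316.1027588397119, 'cy': 199.42925903850653, 'extrinsics': array([[ 0.96847653, -0.1443819 ,  0.20299525,  0.1968493 ],
       [-0.24887386, -0.59589334,  0.76352664, -1.13035221],
       [ 0.01072409, -0.78997784, -0.6130416 ,  0.96920384],
       [ 0.        ,  0.        ,  0.        ,  1.        ]])}
{'vertical_fov': 65.70646984690485, 'cx': 319.78650842897804, 'cy': 202.52094243148417, 'extrinsics': array([[ 0.40006001, -0.86959363, -0.28941131,  0.29467167],
       [-0.91648749, -0.38015244, -0.12463873, -0.47085814],
       [-0.00163537,  0.31510482, -0.94905547,  0.37448176],
       [ 0.        ,  0.        ,  0.        ,  1.        ]])}
```

View pics/top0.png

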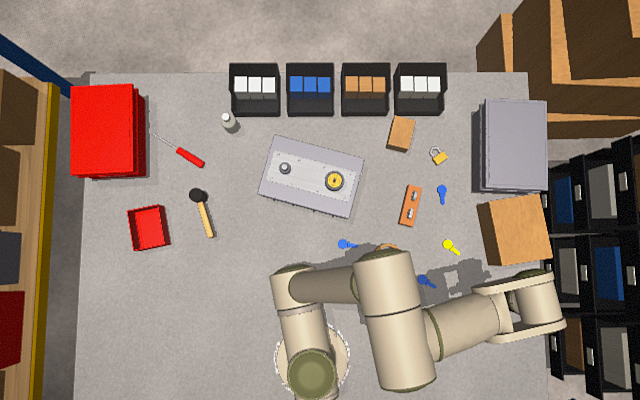

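View pics/side0.png

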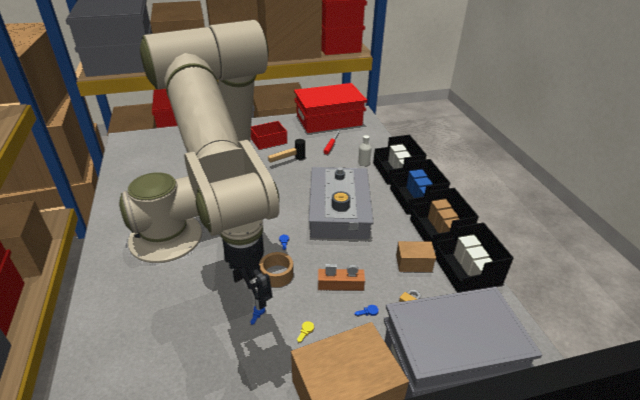

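Top: mallet head (198,195), handle end (211,236); crate with pin (285,168) and lock (334,181); key stand (411,205) with heads at about (415,196) and (408,213); tape partly hidden by the arm at (385,247). Loose blue and yellow keys lie at (345,244), (442,194), (450,246) and (426,281): these are look-alikes, leave them. In the side view the two stand keys are at (331,270) and (352,271). An enlarged crop will settle which is round.

```bash
cat > h.py <<'E'
from rig import sensors,cams
import cv2,numpy as np
def f(c,H=400): return H/2/np.tan(np.radians(c["vertical_fov"])/2)
def world(n,d,pts=None,z=None):
    c=cams.calibration(n);F=f(c);T=c["extrinsics"]
    if pts is None:
        v,u=np.mgrid[0:400,0:640];pts=np.stack([u,v],-1);dd=d
    else:
        pts=np.asarray(pts,float);
        dd=d[pts[...,1].astype(int),pts[...,0].astype(int)] if d is not None else None
    r=np.stack([(pts[...,0]-c["cx"])/F,(pts[...,1]-c["cy"])/F,np.ones(pts.shape[:-1])],-1)
    if z is not None:
        w=r@T[:3,:3].T; return T[:3,3]+w*((z-T[2,3])/w[...,2])[...,None]
    return (r*dd[...,None])@T[:3,:3].T+T[:3,3]
E
python3 - <<'E'
from h import *
d=np.load("pics/top0.npy");im=cv2.imread("pics/top0.png");ims=cv2.imread("pics/side0.png");ds=np.load("pics/side0.npy")
W=world("top",d)
def reg(n,x0,x1,y0,y1,zl,zh,Wm=W):
    s=Wm[y0:y1,x0:x1].reshape(-1,3);s=s[(s[:,2]>zl)&(s[:,2]<zh)]
    r=cv2.minAreaRect((s[:,:2]*1000).astype(np.float32));print(n,len(s),s.mean(0).round(4),'rect',np.round(r[0],1),np.round(r[1],1),round(r[2],1),'z',np.percentile(s[:,2],[5,50,95]).round(3))
reg("lid",250,370,128,225,.072,.088)
reg("lock",318,352,165,198,.105,.135)
reg("pin",274,297,156,180,.11,.135)
reg("guide",270,300,152,182,.095,.135)
reg("mhead",185,210,184,206,.065,.09)
reg("mhandle",194,218,202,242,.035,.065)
reg("stand",395,427,180,230,.03,.047)
reg("keys",395,427,180,230,.055,.1)
reg("carton",380,420,110,155,.05,.07)
Ws=world("side",ds)
reg("lock s",320,362,180,220,.105,.135,Ws)
reg("pin s",330,350,160,185,.11,.135,Ws)
reg("mhead s",290,310,135,165,.065,.09,Ws)
reg("mhandle s",265,295,145,165,.04,.065,Ws)
reg("stand s",315,368,260,292,.03,.047,Ws)
reg("kL s",320,341,255,282,.055,.1,Ws)
reg("kR s",342,362,255,282,.055,.1,Ws)
c=[cv2.resize(im[175:235,385:445],(390,390),interpolation=2),cv2.resize(ims[245:305,310:370],(390,390),interpolation=2)]
cv2.imwrite("pics/stand.png",np.hstack(c))
E
```

```text
lid 5408 [ 5.764e-01 -5.000e-04  7.950e-02] rect [577.8  -2.5] [304.2 200.8] 74.1 z [0.074 0.079 0.085]
lock 286 [ 0.5565 -0.0744  0.1167] rect [557.1 -73.9] [55.6 58.9] 89.6 z [0.111 0.117 0.122]
pin 30 [0.5998 0.0787 0.1166] rect [598.8  78.6] [15.9 15.6] 86.9 z [0.113 0.116 0.122]
guide 99 [0.5994 0.0788 0.1058] rect [600.5  79.3] [32.7 33.4] 26.2 z [0.097 0.103 0.12 ]
mhead 155 [0.521  0.3596 0.0744] rect [521.9 359.5] [41.1 42.6] 2.1 z [0.069 0.075 0.08 ]
mhandle 252 [0.4431 0.3333 0.0484] rect [443.9 334.5] [118.   21.8] 18.8 z [0.041 0.049 0.054]
stand 468 [ 0.4857 -0.3216  0.0393] rect [ 487.1 -323.6] [ 45.1 130.9] 75.0 z [0.034 0.039 0.045]
keys 83 [ 0.4853 -0.3219  0.0731] rect [ 486.3 -323.3] [11.5 90. ] 74.6 z [0.06  0.075 0.082]
carton 670 [ 0.724  -0.2965  0.059 ] rect [ 733.6 -299. ] [129.  111.8] 0.1 z [0.053 0.059 0.064]
lock s 233 [ 0.5567 -0.0805  0.1165] rect [558.9 -74.9] [61.4 62.7] 17.8 z [0.107 0.118 0.121]
pin s 22 [0.6016 0.077  0.1164] rect [601.8  79.7] [14.3 18.6] 5.6 z [0.112 0.117 0.12 ]
mhead s 71 [0.5221 0.3544 0.0747] rect [523.2 358.5] [45. 41.] 53.6 z [0.067 0.075 0.079]
mhandle s 131 [0.4424 0.3287 0.0489] rect [443.4 332.7] [112.6  25.9] 20.0 z [0.042 0.05  0.055]
stand s 549 [ 0.4852 -0.3305  0.0397] rect [ 487.5 -322.4] [ 51.5 129.9] 74.4 z [0.032 0.04  0.044]
kL s 95 [ 0.4578 -0.3183  0.0706] rect [ 458.2 -317.6] [14.  28.3] 74.5 z [0.056 0.072 0.08 ]
kR s 85 [ 0.5152 -0.3335  0.0684] rect [ 516.  -331.6] [13.3 30.8] 73.8 z [0.058 0.069 0.079]
```

View pics/stand.png

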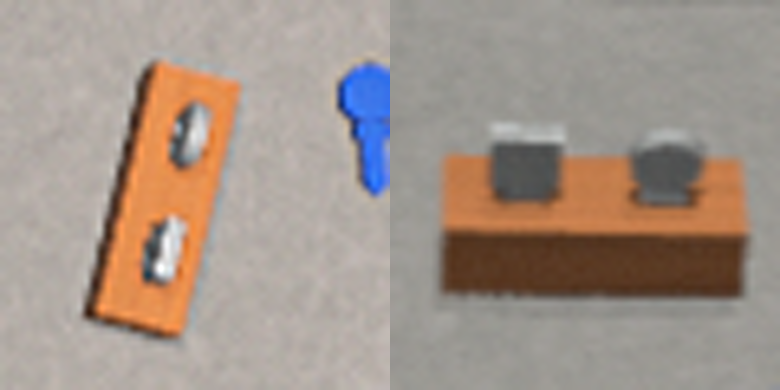

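The round head is the right-hand one in the side crop, which is the upper ellipse in the top crop, so the right key is at about (0.516, -0.331). The square-headed key is at (0.458, -0.318). Next I move over the mallet handle at (0.476, 0.344), with tool y at -72°.

```bash
cat >> h.py <<'E'
def go(p,yaw,s=None):
    "tool-axis shift and turn to reach TCP p, pointing down, tool y at yaw deg"
    from scipy.spatial.transform import Rotation as Ro
    s=s or sensors.observe();R=s["tool_rot"];a=np.radians(yaw)
    x=np.array([0,0,-1.]);y=np.array([np.cos(a),np.sin(a),0]);G=np.stack([x,y,np.cross(x,y)],1)
    print("shift",(R.T@(np.array(p)-s["position"])).round(4),"dr",Ro.from_matrix(R.T@G).as_rotvec().round(3),"pos",s["position"].round(4),"w",round(s["grip_width"],4),"F",s["ft_force"].round(1),"t",round(s["time_s"],2),"q6",s["q"][5].round(0))
E
R='[0,-0.18,-0.153]'
M='{"hand":[0,0,0,0,0],"translation":[[0,-0.036,-0.031],[0,-0.072,-0.062],[0,-0.108,-0.093],[0,-0.144,-0.124],[0,-0.18,-0.153]],"dr":[[0,0,0],[0,0,0],[0,0,0],[0,0,0],[0,0,0]]}'
python3 -m crank '{"hand":[0,0,0,0,0],"translation":[[0,-0.036,-0.031],[0,-0.072,-0.062],[0,-0.108,-0.093],[0,-0.144,-0.124],[0,-0.18,-0.153]],"dr":[[0,0,0],[0,0,0],[0,0,0],[0,0,0],[0,0,0]]}'
python3 -m crank '{"hand":[0,0,0,0,0],"translation":[[0,-0.036,-0.031],[0,-0.072,-0.062],[0,-0.108,-0.093],[0,-0.144,-0.124],[0,-0.18,-0.153]],"dr":[[0,0,0],[0,0,0],[0,0,0],[0,0,0],[0,0,0]]}'
python3 -m crank '{"hand":[0,0,0,0,0],"translation":[[0,-0.036,-0.031],[0,-0.072,-0.062],[0,-0.108,-0.093],[0,-0.144,-0.124],[0,-0.18,-0.153]],"dr":[[0,0,0],[0,0,0],[0,0,0],[0,0,0],[0,0,0]]}'
python3 -c "
from h import *
go((.4764,.3442,.15),-72)"
```

```text
time_s: 0.6
position: [0.2884, -0.2758, 0.2311]
tool_rot: [[-0.0, 0.4, -0.917], [0.0, -0.917, -0.4], [-1.0, -0.0, -0.0]]
ft_force: [0.3, -0.1, -0.1]
grip_width: 0.0852
time_s: 1.1
position: [0.3565, -0.0497, 0.2313]
tool_rot: [[0.0, 0.4, -0.917], [-0.0, -0.917, -0.4], [-1.0, 0.0, -0.0]]
ft_force: [0.8, -0.9, -0.1]
grip_width: 0.0854
time_s: 1.6
position: [0.4247, 0.1768, 0.2311]
tool_rot: [[-0.0, 0.401, -0.916], [-0.0, -0.916, -0.401], [-1.0, 0.0, 0.0]]
ft_force: [1.9, -1.0, -0.0]
grip_width: 0.0853
shift [ 0.0811 -0.1327 -0.1145] dr [ 0.098  0.    -0.   ] pos [0.4247 0.1768 0.2311] w 0.0853 F [ 1.9 -1.  -0. ] t 1.6 q6 74.0
```

```bash
python3 -m crank '{"hand":[0,0,0,0,0],"translation":[[0.0,-0.033,-0.029],[0.02,-0.066,-0.057],[0.04,-0.1,-0.086],[0.06,-0.133,-0.1145],[0.081,-0.133,-0.1145]],"dr":[[0.02,0,0],[0.04,0,0],[0.06,0,0],[0.098,0,0],[0.098,0,0]]}' >/dev/null
python3 - <<'E'
from h import *
go((.4764,.3442,.022),-72)
im,d=cams.get_image("wrist");cv2.imwrite("pics/w1.png",im)
E
```

```text
shift [0.1264 0.0019 0.0009] dr [ 0.002 -0.     0.001] pos [0.4767 0.3462 0.1484] w 0.0854 F [-0.3 -0.3 -0.7] t 2.1 q6 96.0
```

View pics/w1.png

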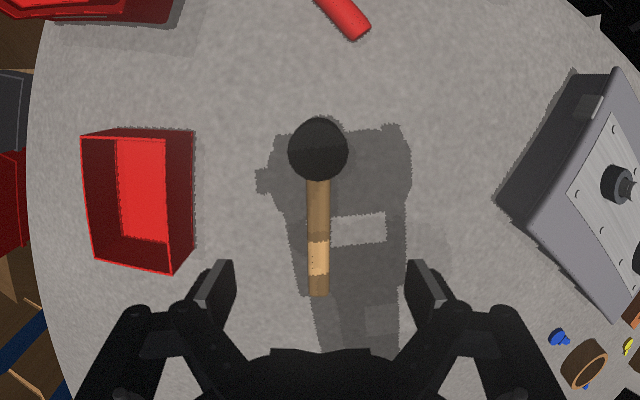

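The wrist view shows the handle at (318,240), centred between the fingers, with the head at (318,150). I descend and grip.

```bash
python3 -m crank '{"hand":[0,0,0,0,0],"translation":[[0.03,0.002,0.001],[0.06,0.002,0.001],[0.09,0.002,0.001],[0.11,0.002,0.001],[0.126,0.002,0.001]],"dr":[[0,0,0],[0,0,0],[0,0,0],[0,0,0],[0,0,0]]}' >/dev/null
python3 -m crank '{"hand":[255,255,255,255,255],"translation":[[0,0,0],[0,0,0],[0,0,0],[0,0,0],[0,0,0]],"dr":[[0,0,0],[0,0,0],[0,0,0],[0,0,0],[0,0,0]]}' 120 >/dev/null
python3 -m crank '{"hand":[255,255,255,255,255],"translation":[[0,0,0],[0,0,0],[0,0,0],[0,0,0],[0,0,0]],"dr":[[0,0,0],[0,0,0],[0,0,0],[0,0,0],[0,0,0]]}'
python3 -m crank '{"hand":[255,255,255,255,255],"translation":[[-0.02,0,0],[-0.05,0,0],[-0.08,0,0],[-0.11,0,0],[-0.14,0,0]],"dr":[[0,0,0],[0,0,0],[0,0,0],[0,0,0],[0,0,0]]}' 120
python3 - <<'E'
from h import *
a=np.radians(18)
go((.600+-.048*np.cos(a),.0785-.048*np.sin(a),.162),-72)
im,d=cams.get_image("wrist");cv2.imwrite("pics/w2.png",im)
E
```

```text
time_s: 3.65
position: [0.4766, 0.3405, 0.0257]
tool_rot: [[0.002, 0.309, -0.951], [0.001, -0.951, -0.309], [-1.0, -0.0, -0.003]]
ft_force: [-0.7, 0.8, 5.5]
grip_width: 0.0178
time_s: 4.15
position: [0.4754, 0.3398, 0.1654]
tool_rot: [[-0.001, 0.309, -0.951], [-0.001, -0.951, -0.309], [-1.0, 0.0, 0.001]]
ft_force: [0.2, 1.2, -3.9]
grip_width: 0.0181
shift [0.0035 0.287  0.0102] dr [-0.     0.001 -0.   ] pos [0.4754 0.3398 0.1654] w 0.0181 F [ 0.2  1.2 -3.9] t 4.15 q6 96.0
```

View pics/w2.png

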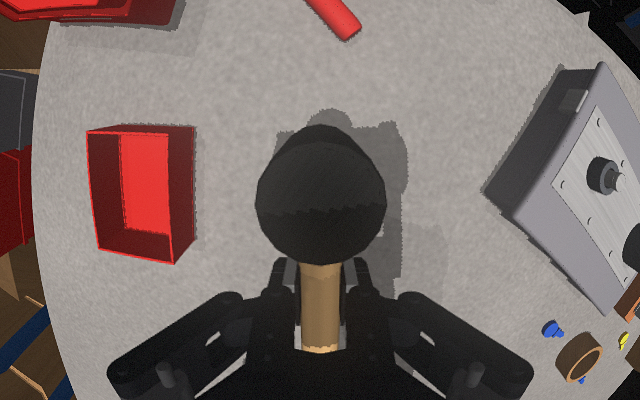

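The mallet is held, head at (320,200). I carry it over the pin and then check the head position in the side and top depth images.

```bash
python3 -m crank '{"hand":[255,255,255,255,255],"translation":[[0,0.03,0.002],[0,0.075,0.004],[0,0.12,0.006],[0,0.165,0.008],[0,0.21,0.01]],"dr":[[0,0,0],[0,0,0],[0,0,0],[0,0,0],[0,0,0]]}' >/dev/null
python3 -m crank '{"hand":[255,255,255,255,255],"translation":[[0,0.03,0],[0,0.055,0],[0,0.07,0],[0,0.077,0],[0,0.077,0]],"dr":[[0,0,0],[0,0,0],[0,0,0],[0,0,0],[0,0,0]]}' >/dev/null
cat > head.py <<'E'
from h import *
a=np.radians(18)
go((.600+-.048*np.cos(a),.0785-.048*np.sin(a),.162),-72)
p=sensors.observe()["position"];ex=p[:2]+.048*np.array([np.cos(a),np.sin(a)])
for n in("top","side"):
    im,d=cams.get_image(n);cv2.imwrite(f"pics/{n}_h.png",im);W=world(n,d).reshape(-1,3);b=im.reshape(-1,3).max(1)
    s=W[(np.hypot(*(W[:,:2]-ex).T)<.035)&(W[:,2]>.13)&(W[:,2]<.26)]
    dark=s
    t=dark[dark[:,2]>np.percentile(dark[:,2],90)-.012]
    # along-handle profile
    u=(s[:,:2]-ex)@np.array([np.cos(a),np.sin(a)])
    top=s[(u>-.018)]
    A=np.c_[u[u>-.018],np.ones(len(top))]
    sel=top[:,2]>np.percentile(top[:,2],60)-.015
    k=np.linalg.lstsq(A[sel],top[sel,2],rcond=None)[0]
    r=cv2.minAreaRect((top[sel][:,:2]*1000).astype(np.float32))
    print(n,len(s),"topz",k[1].round(4),"slope",k[0].round(3),"centre",np.round(r[0],1),np.round(r[1],1),"mean",top[sel].mean(0).round(4),"expected",ex.round(4))
E
python3 head.py
python3 - <<'E'
import cv2,numpy as np
a=cv2.imread("pics/side_h.png")[100:220,280:400]
cv2.imwrite("pics/side_hc.png",cv2.resize(a,(600,600),interpolation=2))
E
```

```text
shift [0.002  0.0001 0.0007] dr [-0.001  0.001  0.   ] pos [0.555  0.0639 0.164 ] w 0.0179 F [ 0.4  0.7 -2.4] t 5.2 q6 66.0Traceback (most recent call last):
  File "head.py", line 9, in <module>
    t=dark[dark[:,2]>np.percentile(dark[:,2],90)-.012]
                     ~~~~~~~~~~~~~^^^^^^^^^^^^^^
    return _quantile_unchecked(
        a, q, axis, out, overwrite_input, method, keepdims, weights)
    return _ureduce(a,
                    func=_quantile_ureduce_func,
    ...<5 lines>...
                    overwrite_input=overwrite_input,
                    method=method)
    r = func(a, **kwargs)
    result = _quantile(arr,
                       quantiles=q,
    ...<2 lines>...
                       out=out,
                       weights=wgt)
    slices_having_nans = np.isnan(arr[-1, ...])
                                  ~~~^^^^^^^^^
IndexError: index -1 is out of bounds for axis 0 with size 0
[ WARN:0@0.017] global loadsave.cpp:275 findDecoder imread_('pics/side_h.png'): can't open/read file: check file path/integrity
Traceback (most recent call last):
TypeError: 'NoneType' object is not subscriptable
```

Top is occluded by the arm; use the side and wrist views instead.

```bash
python3 - <<'E'
from h import *
im,d=cams.get_image("side");W=world("side",d)
im2,d2=cams.get_image("wrist")
a=np.radians(18);ex=np.array([.600,.0785])
m=(np.hypot(W[...,0]-ex[0],W[...,1]-ex[1])<.04)&(W[...,2]>.125)&(W[...,2]<.26)
s=W[m];print(len(s),s.min(0).round(4) if len(s) else 0,s.max(0).round(4) if len(s) else 0)
# wrist fisheye depth -> points
c=cams.calibration("wrist");F=f(c);T=c["extrinsics"];v,u=np.mgrid[0:400,0:640]
x=u-c["cx"];y=v-c["cy"];r=np.hypot(x,y)+1e-9;th=r/F
P=np.stack([x/r*np.tan(th)*d2,y/r*np.tan(th)*d2,d2],-1)@T[:3,:3].T+T[:3,3]
q=P[(np.hypot(P[...,0]-ex[0],P[...,1]-ex[1])<.04)&(P[...,2]>.17)&(d2>0)]
uu=(q[:,:2]-ex)@[np.cos(a),np.sin(a)]
q=q[uu>-.02];uu=uu[uu>-.02]
g=q[:,2]>np.percentile(q[:,2],50)-.01
k=np.polyfit(uu[g],q[g,2],1);rr=cv2.minEnclosingCircle((q[g][:,:2]*1000).astype(np.float32));rr2=cv2.minAreaRect((q[g][:,:2]*1000).astype(np.float32))
print("head top slope/z",k.round(4),rr,rr2)
cv2.imwrite("pics/h1.png",np.hstack([cv2.resize(im[90:230,270:410],(400,400)),cv2.resize(im2[60:300,200:440],(400,400))]))
E
```

```text
226 [0.5691 0.0518 0.1396] [0.6243 0.0983 0.237 ]
head top slope/z [-0.0239  0.2153] ((601.2869873046875, 80.56647491455078), 21.94644546508789) ((601.4761962890625, 80.56023406982422), (42.83467102050781, 42.88214874267578), 50.90241622924805)
```

View pics/h1.png

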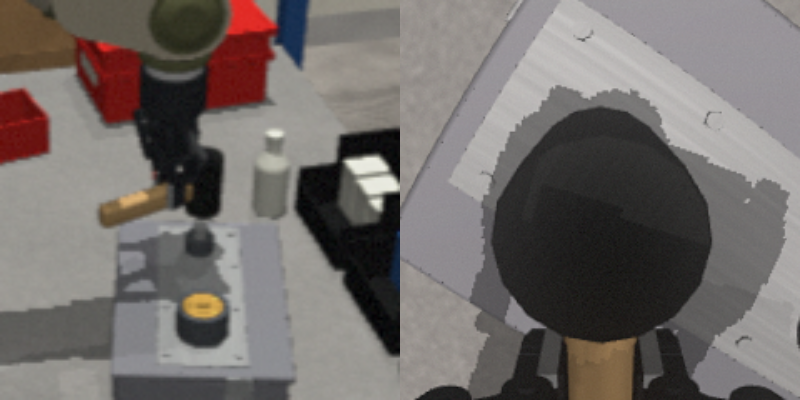

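The head is level (slope -0.024), centred at (0.601, 0.081) over the pin and with its face at z≈0.139. In the side crop it hangs directly above the pin at (200,238). I press down slowly.

```bash
Z='[[0,0,0],[0,0,0],[0,0,0],[0,0,0],[0,0,0]]'
python3 -m crank '{"hand":[255,255,255,255,255],"translation":[[0.006,0,0],[0.012,0,0],[0.017,0,0],[0.021,0,0],[0.024,0,0]],"dr":[[0,0,0],[0,0,0],[0,0,0],[0,0,0],[0,0,0]]}' | grep -E "posi|force"
python3 -m crank '{"hand":[255,255,255,255,255],"translation":[[0.002,0,0],[0.004,0,0],[0.006,0,0],[0.008,0,0],[0.008,0,0]],"dr":[[0,0,0],[0,0,0],[0,0,0],[0,0,0],[0,0,0]]}' | grep -E "posi|force"
python3 -m crank '{"hand":[255,255,255],"translation":[[0.002,0,0],[0.004,0,0],[0.004,0,0]],"dr":[[0,0,0],[0,0,0],[0,0,0]]}' | grep -E "posi|force"
python3 -c "
from h import *
print(sensors.observe()['wrist_torque'])"
```

```text
position: [0.5549, 0.0642, 0.1404]
ft_force: [-4.0, -0.1, 3.2]
position: [0.5552, 0.064, 0.1322]
ft_force: [-0.9, 2.0, 1.2]
position: [0.5552, 0.0639, 0.1292]
ft_force: [-5.6, 1.3, 10.5]
[0.23371294 0.69532702 0.08426242]
```

```bash
python3 -m crank '{"hand":[255,255,255],"translation":[[0.002,0,0],[0.003,0,0],[0.003,0,0]],"dr":[[0,0,0],[0,0,0],[0,0,0]]}' | grep -E "posi|force"
python3 -m crank '{"hand":[255,255,255],"translation":[[0.002,0,0],[0.003,0,0],[0.003,0,0]],"dr":[[0,0,0],[0,0,0],[0,0,0]]}' | grep -E "posi|force"
python3 - <<'E'
from h import *
go((.555,.0637,.2),-72)
im,d=cams.get_image("side");W=world("side",d)
im2,d2=cams.get_image("wrist");ex=np.array([.6013,.0805]);a=np.radians(18)
c=cams.calibration("wrist");F=f(c);T=c["extrinsics"];v,u=np.mgrid[0:400,0:640]
x=u-c["cx"];y=v-c["cy"];r=np.hypot(x,y)+1e-9;th=r/F
P=np.stack([x/r*np.tan(th)*d2,y/r*np.tan(th)*d2,d2],-1)@T[:3,:3].T+T[:3,3]
q=P[(np.hypot(P[...,0]-ex[0],P[...,1]-ex[1])<.04)&(P[...,2]>.13)&(d2>0)]
uu=(q[:,:2]-ex)@[np.cos(a),np.sin(a)]
q=q[uu>-.02];uu=uu[uu>-.02]
g=q[:,2]>np.percentile(q[:,2],50)-.01
print(np.polyfit(uu[g],q[g,2],1))
cv2.imwrite("pics/h2.png",np.hstack([cv2.resize(im[90:230,270:410],(400,400)),cv2.resize(im2[60:300,200:440],(400,400))]))
E
```

```text
position: [0.5551, 0.0639, 0.128]
ft_force: [-12.5, -0.5, 23.3]
position: [0.5553, 0.0637, 0.1268]
ft_force: [-18.2, -2.7, 37.9]
shift [-0.0732  0.0001  0.    ] dr [ 0.    -0.004 -0.003] pos [0.5553 0.0637 0.1268] w 0.0177 F [-18.2  -2.7  37.9] t 7.25 q6 66.0
[-0.00667504  0.17928517]
```

Contact force reached 38 N and the head top is at 0.179, so the face is at about 0.104 and the pin should be on its stop. I lift, return the mallet to its place, and check the pin.

```bash
python3 -m crank '{"hand":[255,255,255,255,255],"translation":[[-0.01,0,0],[-0.03,0,0],[-0.05,0,0],[-0.065,0,0],[-0.065,0,0]],"dr":[[0,0,0],[0,0,0],[0,0,0],[0,0,0],[0,0,0]]}' >/dev/null
python3 -m crank '{"hand":[255,255,255,255,255],"translation":[[0,-0.03,-0.002],[0,-0.075,-0.004],[0,-0.12,-0.006],[0,-0.165,-0.008],[0,-0.21,-0.01]],"dr":[[0,0,0],[0,0,0],[0,0,0],[0,0,0],[0,0,0]]}' >/dev/null
python3 -m crank '{"hand":[255,255,255,255,255],"translation":[[0,-0.03,0],[0,-0.055,0],[0,-0.07,0],[0,-0.077,0],[0,-0.077,0]],"dr":[[0,0,0],[0,0,0],[0,0,0],[0,0,0],[0,0,0]]}' >/dev/null
python3 - <<'E'
from h import *
go((.4766,.3405,.0255),-72)
for n in("top","side"):
    im,d=cams.get_image(n);W=world(n,d).reshape(-1,3)
    s=W[np.hypot(W[:,0]-.600,W[:,1]-.0785)<.006]
    print(n,len(s),np.percentile(s[:,2],[20,50,80]).round(4))
E
```

```text
shift [ 0.1611 -0.0003 -0.0009] dr [ 0.     0.001 -0.   ] pos [0.4759 0.3401 0.1866] w 0.0177 F [ 0.3 -0.9 -4. ] t 8.85 q6 96.0
top 11 [0.1004 0.1037 0.1051]
side 9 [0.1037 0.1049 0.1057]
```

Pin top is at 0.104–0.105, so it is fully down. I lower the mallet.

```bash
python3 -m crank '{"hand":[255,255,255,255,255],"translation":[[0.03,0,0],[0.07,0,0],[0.11,0,0],[0.14,0,0],[0.15,0,0]],"dr":[[0,0,0],[0,0,0],[0,0,0],[0,0,0],[0,0,0]]}' >/dev/null
python3 -m crank '{"hand":[255,255,255,255,255],"translation":[[0.003,0,0],[0.006,0,0],[0.009,0,0],[0.011,0,0],[0.011,0,0]],"dr":[[0,0,0],[0,0,0],[0,0,0],[0,0,0],[0,0,0]]}' |grep -E "posi|force"
python3 -c "
from h import *
go((.4766,.3405,.0255),-72)"
```

```text
position: [0.4761, 0.3401, 0.0267]
ft_force: [-0.3, 0.4, -2.2]
shift [ 0.0012 -0.0002 -0.0006] dr [-0.    -0.001  0.   ] pos [0.4761 0.3401 0.0267] w 0.0174 F [-0.3  0.4 -2.2] t 9.95 q6 96.0
```

```bash
python3 -m crank '{"hand":[255,255,255],"translation":[[0.001,0,0],[0.002,0,0],[0.002,0,0]],"dr":[[0,0,0],[0,0,0],[0,0,0]]}' |grep -E "posi|force"
python3 -m crank '{"hand":[0,0,0,0,0],"translation":[[0,0,0],[0,0,0],[0,0,0],[0,0,0],[0,0,0]],"dr":[[0,0,0],[0,0,0],[0,0,0],[0,0,0],[0,0,0]]}' |grep -E "posi|force|grip"
python3 -m crank '{"hand":[0,0,0,0,0],"translation":[[0,0,0],[0,0,0],[0,0,0],[0,0,0],[0,0,0]],"dr":[[0,0,0],[0,0,0],[0,0,0],[0,0,0],[0,0,0]]}' |grep -E "posi|force|grip"
python3 -m crank '{"hand":[0,0,0,0,0],"translation":[[-0.03,0,0],[-0.07,0,0],[-0.11,0,0],[-0.15,0,0],[-0.19,0,0]],"dr":[[0,0,0],[0,0,0],[0,0,0],[0,0,0],[0,0,0]]}' >/dev/null
python3 - <<'E'
from h import *
go((.516,-.331,.2),74.6)
for n in("top","side"):
    im,d=cams.get_image(n);W=world(n,d).reshape(-1,3)
    s=W[(np.hypot(W[:,0]-.522,W[:,1]-.356)<.03)&(W[:,2]>.062)&(W[:,2]<.1)]
    print(n,len(s),s.mean(0).round(4) if len(s) else 0)
E
```

```text
position: [0.4761, 0.3402, 0.0254]
ft_force: [-3.8, -1.8, 4.6]
position: [0.476, 0.3401, 0.0243]
ft_force: [-0.2, 0.2, -0.3]
grip_width: 0.0855
position: [0.476, 0.3401, 0.0243]
ft_force: [0.3, -0.1, 0.3]
grip_width: 0.0854
shift [0.0161 0.6506 0.1687] dr [-2.559 -0.    -0.   ] pos [0.4757 0.3399 0.2161] w 0.0855 F [ 0.9 -0.2 -0.6] t 11.75 q6 96.0
top 14 [0.5303 0.3548 0.0736]
side 77 [0.5246 0.3463 0.0735]
```

Mallet stands upright on the bench and is released. I transfer to above the round key.

```bash
python3 -m crank '{"hand":[0,0,0,0,0],"translation":[[0,0.044,0.0112],[0,0.087,0.0225],[0,0.13,0.0337],[0,0.173,0.045],[0,0.217,0.056]],"dr":[[0,0,0],[0,0,0],[0,0,0],[0,0,0],[0,0,0]]}' >/dev/null
python3 -m crank '{"hand":[0,0,0,0,0],"translation":[[0,0.044,0.0112],[0,0.087,0.0225],[0,0.13,0.0337],[0,0.173,0.045],[0,0.217,0.056]],"dr":[[0,0,0],[0,0,0],[0,0,0],[0,0,0],[0,0,0]]}' >/dev/null
python3 -m crank '{"hand":[0,0,0,0,0],"translation":[[0,0.044,0.0112],[0,0.087,0.0225],[0,0.13,0.0337],[0,0.173,0.045],[0,0.217,0.056]],"dr":[[0,0,0],[0,0,0],[0,0,0],[0,0,0],[0,0,0]]}' >/dev/null
python3 -m crank '{"hand":[0,0,0,0,0],"translation":[[0,0,0],[0,0,0],[0,0,0],[0,0,0],[0,0,0]],"dr":[[-0.14,0,0],[-0.28,0,0],[-0.42,0,0],[-0.56,0,0],[-0.7,0,0]]}' >/dev/null
python3 -m crank '{"hand":[0,0,0,0,0],"translation":[[0,0,0],[0,0,0],[0,0,0],[0,0,0],[0,0,0]],"dr":[[-0.14,0,0],[-0.28,0,0],[-0.42,0,0],[-0.56,0,0],[-0.7,0,0]]}' >/dev/null
python3 -m crank '{"hand":[0,0,0,0,0],"translation":[[0,0,0],[0,0,0],[0,0,0],[0,0,0],[0,0,0]],"dr":[[-0.14,0,0],[-0.28,0,0],[-0.42,0,0],[-0.56,0,0],[-0.7,0,0]]}' >/dev/null
python3 -m crank '{"hand":[0,0,0,0,0],"translation":[[0,0,0],[0,0,0],[0,0,0],[0,0,0],[0,0,0]],"dr":[[-0.14,0,0],[-0.28,0,0],[-0.42,0,0],[-0.459,0,0],[-0.459,0,0]]}' |tail -1
python3 - <<'E'
from h import *
go((.516,-.331,.06),74.6)
im,d=cams.get_image("wrist");cv2.imwrite("pics/w3.png",im);np.save("pics/w3.npy",d)
c=cams.calibration("wrist");np.save("pics/w3T.npy",c["extrinsics"])
F=f(c);T=c["extrinsics"];v,u=np.mgrid[0:400,0:640]
x=u-c["cx"];y=v-c["cy"];r=np.hypot(x,y)+1e-9;th=r/F
P=np.stack([x/r*np.tan(th)*d,y/r*np.tan(th)*d,d],-1)@T[:3,:3].T+T[:3,3]
for n,z0,z1,ctr,R in(("round",.055,.1,(.516,-.331),.028),("square",.055,.1,(.458,-.3165),.028),("stand",.034,.046,(.487,-.323),.08)):
    q=P[(np.hypot(P[...,0]-ctr[0],P[...,1]-ctr[1])<R)&(P[...,2]>z0)&(P[...,2]<z1)&(d>0)]
    if len(q): 
        rr=cv2.minAreaRect((q[:,:2]*1000).astype(np.float32));print(n,len(q),q.mean(0).round(4),np.round(rr[0],1),np.round(rr[1],1),round(rr[2],1),q[:,2].max().round(4))
E
```

```text
grip_width: 0.0852
shift [ 0.1537 -0.0005 -0.0008] dr [ 0.    -0.001 -0.   ] pos [ 0.517  -0.3309  0.2137] w 0.0852 F [ 0.9 -0.2  0.7] t 15.35 q6 -118.0
round 337 [ 0.5104 -0.3289  0.0755] [ 512.3 -329.5] [ 9.7 28.2] 74.5 0.0807
square 362 [ 0.4552 -0.3137  0.0791] [ 455.3 -313.7] [ 9. 29.] 74.5 0.0808
stand 4466 [ 0.4826 -0.3207  0.0412] [ 485.2 -321.8] [ 44.8 129.9] 74.7 0.046
```

View pics/w3.png

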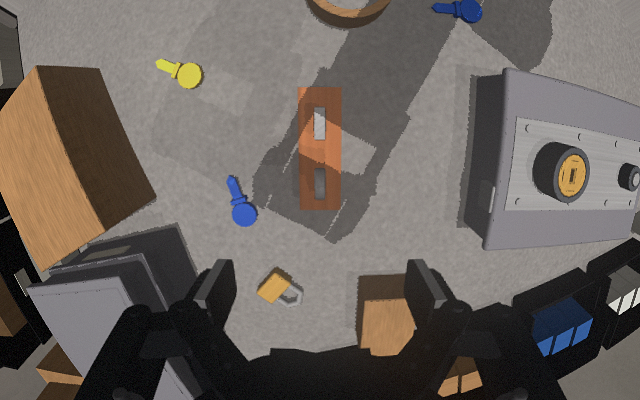

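The wrist view shows the stand at (320,150) with the round key nearer the fingers at (320,182) and the square one at (320,122). Lateral alignment is good. I descend to z=0.050, which keeps the tips just above the collar, and grip.

```bash
python3 -m crank '{"hand":[0,0,0,0,0],"translation":[[0.035,0,-0.001],[0.07,0,-0.002],[0.105,0,-0.002],[0.14,0,-0.002],[0.1635,0,-0.002]],"dr":[[0,0,0],[0,0,0],[0,0,0],[0,0,0],[0,0,0]]}' |grep -E "posi|force"
python3 -m crank '{"hand":[200,255,255,255,255],"translation":[[0,0,0],[0,0,0],[0,0,0],[0,0,0],[0,0,0]],"dr":[[0,0,0],[0,0,0],[0,0,0],[0,0,0],[0,0,0]]}' 60 >/dev/null
python3 -m crank '{"hand":[255,255,255,255,255],"translation":[[0,0,0],[0,0,0],[0,0,0],[0,0,0],[0,0,0]],"dr":[[0,0,0],[0,0,0],[0,0,0],[0,0,0],[0,0,0]]}' 100 | grep -E "posi|force|grip"
python3 -m crank '{"hand":[255,255,255,255,255],"translation":[[-0.01,0,0],[-0.03,0,0],[-0.05,0,0],[-0.08,0,0],[-0.11,0,0]],"dr":[[0,0,0],[0,0,0],[0,0,0],[0,0,0],[0,0,0]]}' 
python3 - <<'E'
from h import *
go((.557,-.0745,.20),74.6)
im,d=cams.get_image("side");np.save("pics/k.npy",d);i2,d2=cams.get_image("wrist");np.save("pics/k2.npy",d2)
cv2.imwrite("pics/k.png",np.hstack([cv2.resize(im[170:310,280:420],(400,400)),cv2.resize(i2[130:330,220:420],(400,400))]))
E
```

```text
position: [0.5144, -0.3298, 0.0482]
ft_force: [0.5, -0.2, 0.4]
position: [0.5156, -0.3307, 0.052]
ft_force: [-1.6, 0.7, 5.6]
grip_width: 0.0082
time_s: 17.4
position: [0.515, -0.3303, 0.1624]
tool_rot: [[-0.0, 0.266, 0.964], [0.0, 0.964, -0.266], [-1.0, 0.0, -0.0]]
ft_force: [0.2, -0.3, -0.3]
grip_width: 0.0083
shift [-0.0376  0.2578 -0.0275] dr [-0. -0. -0.] pos [ 0.515  -0.3303  0.1624] w 0.0083 F [ 0.2 -0.3 -0.3] t 17.4 q6 -118.0
```

View pics/k.png

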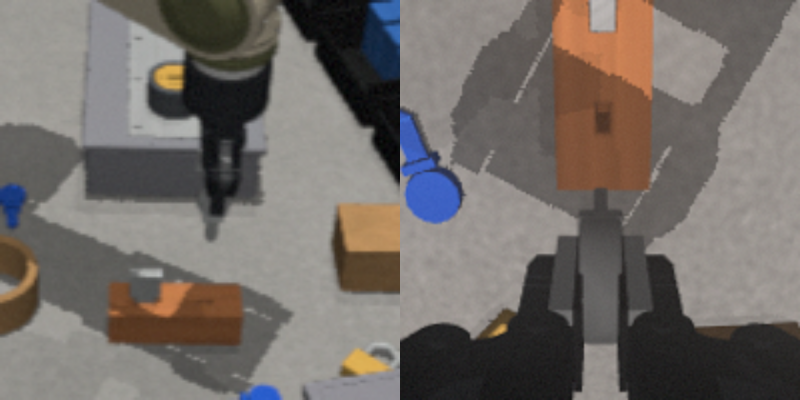

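The key is gripped upright and its slot in the stand is empty. I carry it to the lock.

```bash
python3 -m crank '{"hand":[255,255,255,255,255],"translation":[[-0.02,0.01,0],[-0.038,0.05,-0.005],[-0.038,0.095,-0.01],[-0.038,0.14,-0.015],[-0.038,0.18,-0.02]],"dr":[[0,0,0],[0,0,0],[0,0,0],[0,0,0],[0,0,0]]}' >/dev/null
python3 -m crank '{"hand":[255,255,255,255,255],"translation":[[0,0.03,-0.003],[0,0.06,-0.006],[0,0.078,-0.0075],[0,0.078,-0.0075],[0,0.078,-0.0075]],"dr":[[0,0,0],[0,0,0],[0,0,0],[0,0,0],[0,0,0]]}' |grep posi
cat > look.py <<'E'
from h import *
import sys
go((.557,-.0745,.175),74.6)
i2,d2=cams.get_image("wrist");im,d=cams.get_image("side")
c=cams.calibration("wrist");F=f(c);T=c["extrinsics"];v,u=np.mgrid[0:400,0:640]
x=u-c["cx"];y=v-c["cy"];r=np.hypot(x,y)+1e-9;th=r/F
P=np.stack([x/r*np.tan(th)*d2,y/r*np.tan(th)*d2,d2],-1)@T[:3,:3].T+T[:3,3]
tcp=sensors.observe()["position"]
def out(n,q):
    if len(q)<5: print(n,len(q));return
    rr=cv2.minAreaRect((q[:,:2]*1000).astype(np.float32));print(n,len(q),q.mean(0).round(4),np.round(rr[0],1),np.round(rr[1],1),round(rr[2],1),"z",q[:,2].min().round(4),q[:,2].max().round(4))
for nm,Q,I,D in(("wrist",P,i2,d2),("side",world("side",d),im,d)):
    near=(np.hypot(Q[...,0]-.557,Q[...,1]+.0745)<.036)&(D>0)
    out(nm+" barrel top",Q[near&(Q[...,2]>.112)&(Q[...,2]<.124)])
    hsv=cv2.cvtColor(I,cv2.COLOR_BGR2HSV);br=(hsv[...,1]>110)&(hsv[...,0]>15)&(hsv[...,0]<32)&(hsv[...,2]>60)
    out(nm+" brass",Q[near&br&(Q[...,2]>.105)&(Q[...,2]<.13)])
    k=(np.hypot(Q[...,0]-tcp[0],Q[...,1]-tcp[1])<.02)&(D>0)
    for a,b in((.128,.145),(.145,.165)): out(f"{nm} key z{a}-{b}",Q[k&(Q[...,2]>a)&(Q[...,2]<b)])
n=sys.argv[1]
cv2.imwrite(f"pics/{n}.png",np.hstack([cv2.resize(im[150:250,290:390],(400,400)),cv2.resize(i2[80:280,220:420],(400,400))]))
E
python3 look.py L1
```

```text
position: [0.557, -0.0746, 0.1987]
shift [ 0.0237  0.0001 -0.0001] dr [ 0. -0.  0.] pos [ 0.557  -0.0746  0.1987] w 0.0079 F [ 0.  -1.4  0.8] t 18.5 q6 -94.0
wrist barrel top 4086 [ 0.5528 -0.0726  0.1187] [554.7 -73. ] [58.8 57.5] 72.5 z 0.112 0.1218
wrist brass 2257 [ 0.5545 -0.0732  0.1188] [555.4 -73.2] [44.7 43.3] 75.6 z 0.1067 0.1218
wrist key z0.128-0.145 0
wrist key z0.145-0.165 7 [ 0.55   -0.0724  0.1639] [550.  -72.5] [3.7 0.3] 68.1 z 0.1632 0.1643
side barrel top 196 [ 0.5576 -0.0775  0.1178] [558.3 -75.3] [60.2 57. ] 72.5 z 0.1122 0.1225
side brass 97 [ 0.5573 -0.0739  0.118 ] [557.1 -74.5] [42.9 41.3] 73.5 z 0.1115 0.1225
side key z0.128-0.145 0
side key z0.145-0.165 4
```

View pics/L1.png

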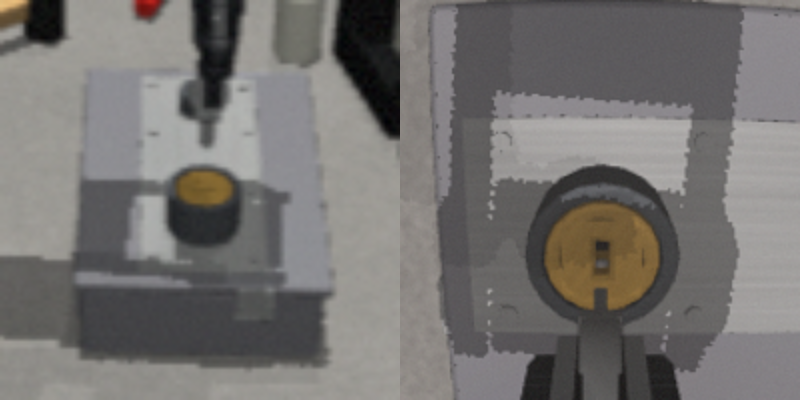

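In the wrist crop the blade (600,298) lines up laterally with the slot (601,257). Fusing the two cameras with the in-hand offset puts the target TCP at (0.556, -0.0737). I lower to the mouth and then push in slowly.

```bash
python3 -m crank '{"hand":[255,255,255,255,255],"translation":[[0.008,0.0006,-0.0013],[0.016,0.0006,-0.0013],[0.024,0.0006,-0.0013],[0.032,0.0006,-0.0013],[0.034,0.0006,-0.0013]],"dr":[[0,0,0],[0,0,0],[0,0,0],[0,0,0],[0,0,0]]}' |grep -E "posi|force"
python3 -m crank '{"hand":[255,255,255,255,255],"translation":[[0.002,0,0],[0.004,0,0],[0.006,0,0],[0.008,0,0],[0.01,0,0]],"dr":[[0,0,0],[0,0,0],[0,0,0],[0,0,0],[0,0,0]]}' |grep -E "posi|force"
python3 -m crank '{"hand":[255,255,255,255],"translation":[[0.001,0,0],[0.002,0,0],[0.003,0,0],[0.003,0,0]],"dr":[[0,0,0],[0,0,0],[0,0,0],[0,0,0]]}' |grep -E "posi|force"
```

```text
position: [0.5557, -0.0735, 0.1635]
ft_force: [-0.8, -0.5, -1.0]
position: [0.5562, -0.0735, 0.1548]
ft_force: [0.5, 0.2, -0.7]
position: [0.5564, -0.0736, 0.1519]
ft_force: [3.0, -1.0, -0.4]
```

```bash
python3 -m crank '{"hand":[255,255,255,255,255],"translation":[[0.001,0,0.0003],[0.002,0,0.0005],[0.003,0,0.0005],[0.004,0,0.0005],[0.005,0,0.0005]],"dr":[[0,0,0],[0,0,0],[0,0,0],[0,0,0],[0,0,0]]}' |grep -E "posi|force"
python3 -m crank '{"hand":[255,255,255,255],"translation":[[0.001,0,0],[0.002,0,0],[0.003,0,0],[0.003,0,0]],"dr":[[0.02,0,0],[-0.02,0,0],[0.02,0,0],[0,0,0]]}' |grep -E "posi|force"
python3 -m crank '{"hand":[255,255,255,255],"translation":[[0.001,0,0],[0.002,0,0],[0.003,0,0],[0.003,0,0]],"dr":[[0.02,0,0],[-0.02,0,0],[0.02,0,0],[0,0,0]]}' |grep -E "posi|force"
python3 -c "
from h import *
go((.556,-.0737,.13),74.6)"
```

```text
position: [0.5566, -0.0736, 0.1468]
ft_force: [1.3, 0.6, 0.3]
position: [0.5566, -0.0736, 0.1437]
ft_force: [1.7, -0.4, -0.3]
position: [0.5566, -0.0736, 0.1408]
ft_force: [2.1, 0.5, 0.1]
shift [ 0.0108 -0.0003 -0.0005] dr [ 0. -0. -0.] pos [ 0.5566 -0.0736  0.1408] w 0.0078 F [2.1 0.5 0.1] t 21.3 q6 -94.0
```

```bash
python3 -m crank '{"hand":[255,255,255,255],"translation":[[0.001,0,0.0002],[0.002,0,0.0003],[0.003,0,0.0003],[0.003,0,0.0003]],"dr":[[0.02,0,0],[-0.02,0,0],[0.02,0,0],[0,0,0]]}' |grep -E "posi|force"
python3 -m crank '{"hand":[255,255,255,255],"translation":[[0.001,0,0],[0.002,0,0],[0.003,0,0],[0.003,0,0]],"dr":[[0.02,0,0],[-0.02,0,0],[0.02,0,0],[0,0,0]]}' |grep -E "posi|force"
python3 -m crank '{"hand":[255,255,255,255],"translation":[[0.001,0,0],[0.002,0,0],[0.003,0,0],[0.003,0,0]],"dr":[[0.02,0,0],[-0.02,0,0],[0.02,0,0],[0,0,0]]}' |grep -E "posi|force"
python3 look.py L2
```

```text
position: [0.5567, -0.0736, 0.1376]
ft_force: [0.8, 1.2, -1.2]
position: [0.5568, -0.0737, 0.1347]
ft_force: [1.0, -1.2, -0.5]
position: [0.5569, -0.0737, 0.1316]
ft_force: [1.0, -0.1, -0.6]
shift [-0.0434 -0.0007  0.0003] dr [ 0. -0. -0.] pos [ 0.5569 -0.0737  0.1316] w 0.0082 F [ 1.  -0.1 -0.6] t 22.5 q6 -94.0
wrist barrel top 4900 [ 0.5449 -0.0697  0.1186] [549.8 -71.1] [59.3 47.3] 73.7 z 0.112 0.1238
wrist brass 2242 [ 0.5468 -0.0704  0.1189] [548.6 -71.1] [44.6 29.2] 74.6 z 0.1124 0.121
wrist key z0.128-0.145 456 [ 0.5462 -0.0698  0.1414] [545.6 -69.9] [34.6 11.8] 74.3 z 0.1348 0.145
wrist key z0.145-0.165 2397 [ 0.5493 -0.0708  0.1553] [553.  -70.1] [28.  28.8] 22.4 z 0.145 0.165
side barrel top 160 [ 0.5562 -0.0829  0.1179] [557.5 -78.3] [57.8 56.9] 73.2 z 0.112 0.1234
side brass 60 [ 0.5557 -0.0798  0.1186] [556.6 -75.7] [41.2 41.2] 74.2 z 0.1131 0.1251
side key z0.128-0.145 27 [ 0.5549 -0.082   0.1389] [557.1 -80.5] [20.  31.5] 81.3 z 0.1281 0.1448
side key z0.145-0.165 35 [ 0.5541 -0.0853  0.1536] [555.5 -83.9] [17.2 28.2] 70.3 z 0.1451 0.1637
```

View pics/L2.png

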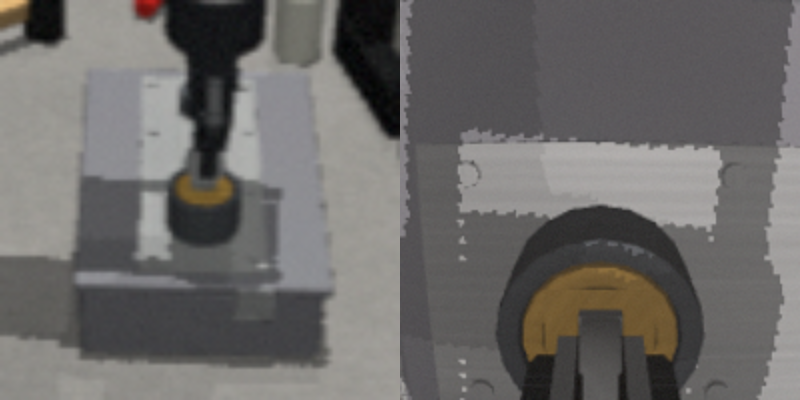

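The blade is in the slot and the collar is just above the brass. I seat it the last few mm and watch the force.

```bash
python3 -m crank '{"hand":[255,255,255,255],"translation":[[0.0007,0,0],[0.0015,0,0],[0.0015,0,0],[0.0015,0,0]],"dr":[[0.02,0,0],[-0.02,0,0],[0,0,0],[0,0,0]]}' |grep -E "posi|force"
python3 -m crank '{"hand":[255,255,255,255],"translation":[[0.0005,0,0],[0.001,0,0],[0.001,0,0],[0.001,0,0]],"dr":[[0.02,0,0],[-0.02,0,0],[0,0,0],[0,0,0]]}' |grep -E "posi|force"
python3 -c "
from h import *
go((.556,-.0737,.13),74.6)"
```

```text
position: [0.5569, -0.0737, 0.1303]
ft_force: [1.3, -0.4, -0.3]
position: [0.557, -0.0738, 0.13]
ft_force: [-0.2, 0.3, 5.9]
shift [-0.     -0.0002 -0.001 ] dr [-0.002  0.001  0.   ] pos [ 0.557  -0.0738  0.13  ] w 0.0086 F [-0.2  0.3  5.9] t 23.4 q6 -94.0
```

The key is seated: collar contact at TCP z=0.130 with 6 N, which is the expected height. I turn clockwise (positive about tool x) and watch the forces.

```bash
python3 -m crank '{"hand":[255,255,255,255,255],"translation":[[0,0,0],[0,0,0],[0,0,0],[0,0,0],[0,0,0]],"dr":[[0.1,0,0],[0.2,0,0],[0.3,0,0],[0.4,0,0],[0.5,0,0]]}' 120 |grep -E "posi|force|grip"
python3 -m crank '{"hand":[255,255,255,255,255],"translation":[[0,0,0],[0,0,0],[0,0,0],[0,0,0],[0,0,0]],"dr":[[0.1,0,0],[0.2,0,0],[0.3,0,0],[0.4,0,0],[0.5,0,0]]}' 120 |grep -E "posi|force|grip"
python3 -c "
from h import *
go((.557,-.0738,.13),-30)
print(sensors.observe()['wrist_torque'])"
```

```text
position: [0.5569, -0.0741, 0.13]
ft_force: [-1.5, -1.9, 5.4]
grip_width: 0.0077
position: [0.5563, -0.0744, 0.13]
ft_force: [-5.2, -3.7, 7.5]
grip_width: 0.0075
shift [ 0.      0.0008 -0.0004] dr [0.82  0.002 0.001] pos [ 0.5563 -0.0744  0.13  ] w 0.0075 F [-5.2 -3.7  7.5] t 24.4 q6 -37.0
[-0.68729483  0.97283504  0.06588644]
```

```bash
python3 -m crank '{"hand":[255,255,255,255,255],"translation":[[0,-0.0003,0.0001],[0,-0.0006,0.0002],[0,-0.0008,0.0003],[0,-0.0008,0.0003],[0,-0.0008,0.0003]],"dr":[[0.1,0,0],[0.2,0,0],[0.3,0,0],[0.4,0,0],[0.5,0,0]]}' |grep -E "posi|force|grip"
python3 -m crank '{"hand":[255,255,255,255,255],"translation":[[0,0,0],[0,0,0],[0,0,0],[0,0,0],[0,0,0]],"dr":[[0.06,0,0],[0.12,0,0],[0.18,0,0],[0.22,0,0],[0.22,0,0]]}' |grep -E "posi|force|grip"
python3 - <<'E'
from h import *
go((.557,-.0738,.13),-30);R=sensors.observe();print(R['wrist_torque'],np.degrees(np.arctan2(R['tool_rot'][1,1],R['tool_rot'][0,1])))
E
```

```text
position: [0.5557, -0.0745, 0.13]
ft_force: [-4.6, -0.9, 7.7]
grip_width: 0.0077
position: [0.5555, -0.0744, 0.13]
ft_force: [-4.7, -1.4, 7.7]
grip_width: 0.0075
shift [ 0.      0.0011 -0.0012] dr [0.103 0.001 0.001] pos [ 0.5555 -0.0744  0.13  ] w 0.0075 F [-4.7 -1.4  7.7] t 25.4 q6 4.0
[-0.20694138  0.95779782  0.10169204] -24.07688544243397
```

```bash
python3 -m crank '{"hand":[255,255,255,255],"translation":[[0,0,0],[0,0,0],[0,0,0],[0,0,0]],"dr":[[0.03,0,0],[0.06,0,0],[0.06,0,0],[0.06,0,0]]}' |grep -E "posi|force|grip"
python3 - <<'E'
from h import *
go((.557,-.0738,.13),-30);R=sensors.observe();print(R['wrist_torque'],np.degrees(np.arctan2(R['tool_rot'][1,1],R['tool_rot'][0,1])))
E
python3 -m crank '{"hand":[255,255,255,255],"translation":[[0,0,0],[0,0,0],[0,0,0],[0,0,0]],"dr":[[0.03,0,0],[0.06,0,0],[0.06,0,0],[0.06,0,0]]}' |grep -E "posi|force|grip"
python3 - <<'E'
from h import *
go((.557,-.0738,.13),-30);R=sensors.observe();print(R['wrist_torque'],np.degrees(np.arctan2(R['tool_rot'][1,1],R['tool_rot'][0,1])))
E
python3 look.py L3
```

```text
position: [0.5555, -0.0744, 0.13]
ft_force: [-5.2, -0.3, 9.1]
grip_width: 0.0076
shift [ 0.      0.0011 -0.0012] dr [0.044 0.001 0.001] pos [ 0.5555 -0.0744  0.13  ] w 0.0076 F [-5.2 -0.3  9.1] t 25.8 q6 8.0
[-0.11564872  0.94070188  0.12886427] -27.450701516494366
position: [0.5554, -0.0743, 0.13]
ft_force: [-5.8, 0.3, 9.2]
grip_width: 0.0074
shift [ 0.      0.0011 -0.0013] dr [-0.015  0.001  0.001] pos [ 0.5554 -0.0743  0.13  ] w 0.0074 F [-5.8  0.3  9.2] t 26.2 q6 11.0
[-0.13664644  1.01594401  0.28685844] -30.868005664457403
shift [-0.045   0.0014 -0.0006] dr [-1.841 -0.     0.002] pos [ 0.5554 -0.0743  0.13  ] w 0.0074 F [-5.8  0.3  9.2] t 26.2 q6 11.0
wrist barrel top 4922 [ 0.5622 -0.0627  0.1186] [559.6 -67.4] [48.  59.4] 59.4 z 0.112 0.124
wrist brass 2223 [ 0.5613 -0.0643  0.1189] [560. -66.] [29.3 44.8] 58.6 z 0.1066 0.1209
wrist key z0.128-0.145 563 [ 0.5619 -0.0636  0.1407] [561.9 -63.1] [12.  34.5] 58.9 z 0.1332 0.145
wrist key z0.145-0.165 2316 [ 0.5599 -0.0665  0.1545] [559.5 -68.5] [26.2 25.9] 11.7 z 0.145 0.165
side barrel top 156 [ 0.5557 -0.0827  0.118 ] [557.1 -78.7] [55.  57.6] 68.8 z 0.1122 0.1239
side brass 66 [ 0.5559 -0.0786  0.1185] [556.  -78.4] [35.6 41.1] 73.8 z 0.1127 0.1239
side key z0.128-0.145 28 [ 0.554  -0.0845  0.1393] [553.3 -84.6] [10.7 31.6] 59.9 z 0.1307 0.1444
side key z0.145-0.165 69 [ 0.5548 -0.0809  0.1548] [556.3 -77.2] [24.7 33.6] 44.4 z 0.1452 0.1647
```

View pics/L3.png

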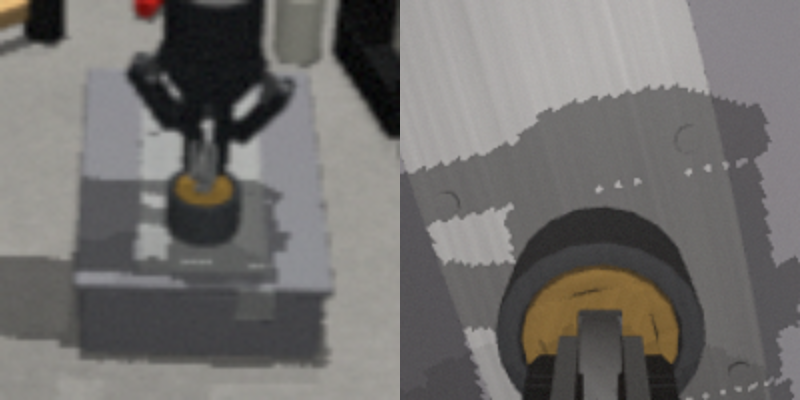

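Torque jumped from 0.13 to 0.29 N m over the last 0.06 rad, so the plug is on its hard stop. The plug's marks in the wrist view lag the hand by about 12–15°, as the play would give. I hold briefly, check, and hand in.

```bash
python3 -m crank '{"hand":[255,255,255,255,255],"translation":[[0,0,0],[0,0,0],[0,0,0],[0,0,0],[0,0,0]],"dr":[[0,0,0],[0,0,0],[0,0,0],[0,0,0],[0,0,0]]}'
python3 - <<'E'
from h import *
from rig import env
print(sensors.observe()['wrist_torque'])
im,d=cams.get_image("top");W=world("top",d).reshape(-1,3)
for n,c,z in(("mallet head",(.522,.358),.062),("square key",(.458,-.318),.055)):
    s=W[(np.hypot(W[:,0]-c[0],W[:,1]-c[1])<.03)&(W[:,2]>z)&(W[:,2]<.1)];print(n,len(s),s.mean(0).round(4) if len(s) else 0)
d0=np.load("pics/top0.npy");i0=cv2.imread("pics/top0.png")
for n,(x0,x1,y0,y1) in dict(oil=(215,242,108,135),driver=(148,206,130,170),carton=(385,418,112,154),padlock=(425,450,144,168)).items():
    print(n,np.abs(im[y0:y1,x0:x1].astype(int)-i0[y0:y1,x0:x1]).mean().round(1))
print(env.close_job())
E
```

```text
time_s: 26.8
position: [0.5554, -0.0743, 0.13]
tool_rot: [[-0.002, 0.858, -0.513], [-0.001, -0.513, -0.858], [-1.0, -0.001, 0.001]]
ft_force: [-5.5, -0.7, 8.2]
grip_width: 0.0079
[-0.03212744  1.0867339   0.25126374]
mallet head 161 [0.5225 0.3524 0.0742]
square key 45 [ 0.4575 -0.314   0.0743]
oil 2.8
driver 2.8
carton 2.7
padlock 2.6
the job is handed in; nothing more can be done
None
```

I finished all the steps and handed the job in at about 27 s of robot time, with the key still held turned against its stop. The hand-in gave no verdict.

- **Pin:** I pressed it down with the mallet head up to 38 N. Its top then measured 0.104–0.105 m in both cameras, which is fully down.
- **Mallet:** it is back on the bench close to where it started and let go. It stands upright with the top of its head at about 0.074 m.
- **Key:** the round-headed key went in with almost no resistance, and I never felt the sticky pins. It seated at the expected height with about 6 N on the collar.
- **Turn:** I turned the hand clockwise about 1.84 rad. The torque then jumped from 0.13 to 0.29 N m, so the plug is on its stop. It held at about 0.25 N m, still gripped, with 5 N of side force and 8 N down.
- **Other things:** the square-headed key's last top-camera reading was about 4 mm from its first, which was from the other camera, so that is close to measuring error. The oil, screwdriver, carton and padlock looked unchanged in the top image. I did not compare the tape, because the arm hid part of it in the first image, but nothing was moved low near it.

The top and wrist cameras disagreed by about 2 mm throughout. It did not matter, because I placed the key relative to the lock within each camera's own readings and the two results agreed.

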